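# Make up two table caddies from the stock

## Robot

A 7-joint arm with a two-finger parallel gripper is mounted at the origin on a cart in front of the work surface, level with it; the furniture and walls round the work are solid. World frame = base frame: x ahead of the robot, y to its left, z up, the work surface at z = 0. Lengths are in m, angles in rad, forces in N, time in s.
With the tool pointing down it reaches from about 0.4 to 0.85 m from the base axis. Payload 10.4 kg.
Tool frame: the origin (TCP) lies midway between the tips of the shut fingers; the grasp point (between the pads) lies 19 mm behind it (manip.hold_point_z is the distance from the TCP to the grasp point, in m); z points along the fingers, y is the line along which they close (so a half turn about z gives the same grasp; the last joint's range is limited). The gripper opens to 85 mm and grips with 20 to 120 N. Pads are 22 mm wide; open, the fingers measure 114 mm over their backs; the gripper's body (76 mm by 85 mm) begins 54 mm behind the grasp point. The pads swing forward as they close: fully open they stand 13 mm farther back than shut.
Start: joints at [1.139, 0.332, -0.065, 1.46, 0.022, 1.35, -0.088], TCP at [0.248, -0.574, 0.231] pointing down, gripper open.
Joint ranges: [-2.6, 2.6], [-0.5, 2.12], [-1.47, 1.34], [0.16, 2.42], [-1.27, 4.41], [0.06, 2.06], [-2.6, 2.6]. Speed limits (rad/s): [2.22, 2.22, 2.79, 2.79, 3.14, 3.14, 3.14].

## Interface

Orientations are given as a unit quaternion [x, y, z, w].
In Python, from workcell import manip, eyes, job gives the robot as it stands.
- The arm moves only by the shell command python3 -m crank 'ROWS' [FORCE]. ROWS is JSON, a list that holds one entry, the list of rows, each a list of 7 numbers: the finger opening in cm, from 0 to 8.54, then the shift along the world's x, y, z in cm, then the turn, a rotation vector about the world's x, y, z in degrees. In form: [[[hand, x, y, z, ax, ay, az], ...]]. A call has 1 to 20 rows; each row shifts and turns the commanded pose from where the row before left it; what a row does not reach is not made up. A row lasts 1/8 s, in which the tool goes at most 62.5 mm and 10.7 degrees, less where a joint would pass 70% of its speed; a pose out of reach is approached as far as the arm can. A call with a gripper value outside its range is refused whole. The fingers move at their own pace and stop on an object; FORCE is the grip in N (left out, the last holds). Time passes only in rows, so rows that do not move let the fingers close. It gives the time, the measured TCP pose, the force, the opening and the grip force at its end, in the units of the state.
- manip.get_obs(): the state, without advancing time (a new reading comes with each control period).
- eyes.camera(name): name is "scene" or "top" or "wrist"; returns (picture, depth): 420x560x3 uint8, red, green, blue; 420x560 float32, m along the optical axis (not along the pixel's ray), 0 where there is no reading.
- eyes.camera_params(name): a dict with "fx", "fy", "cx", "cy" (pixels), "world_from_camera" (4x4, takes a point from camera to world coordinates); the wrist camera has in their place "hand_eye" (4x4, takes a point from camera to tool coordinates, whose origin is the TCP and whose axes are the flange's). Camera axes: x right, y down, z forward; pixel columns grow to the right and rows downward; lengths in m; the calibration is good to about 2 mm. A picture is of the moment at which its call begins: read the wrist's pose just before it. camera_params takes no time and is no camera call.
- job.hand_in(): hands the job in; it is judged then, once.
The state is a dict: "clock": time; "joint_pos": joint angles; "joint_velocities": joint speeds; "tau": joint torques, N m; "position": TCP position; "ee_rot": TCP orientation; "ft_force": force on the tool from outside, world axes, zero at the start; "torque": the same for the moment, N m; "grip_width": opening from 0.0 (shut) to 1.0 (fully open); "grasp_force": force on a finger pad.
Only numpy, scipy, OpenCV 4.12 (cv2) and the standard library are available. Lean on these libraries where they do the work, as an engineer would, in place of code of your own. Each camera call takes 0.05 s, during which the arm holds its last target. There are 200 camera calls.

## Task

Make up the two table caddies from the stock on the worktop: the caddy with two compartments gets one dressing bottle and one wooden mill, the caddy with three compartments gets the other dressing bottle and both glass shakers. One thing to a compartment, in any order, each standing upright on the compartment's floor. Leave the spare mill and the mug standing where they are.

Things in the scene. Friction and masses are not known exactly. Their poses are not given: they have to be found in the camera images.
- caddy_two: low wooden caddy with two equal square compartments in a row, open at the top, lying on the worktop, fixed in place. Outside 175 x 90 mm, rim 26 mm high; walls 5 mm, floor 6 mm thick (its cork inlay is flush to within 1 mm), each compartment 80 x 80 mm inside. The origin is at the centre of its underside, x runs along the row, z is up; the compartments' centres lie at x = -42.5 and +42.5 mm, y = 0.
- caddy_three: low wooden caddy with three equal square compartments in a row, open at the top, lying on the worktop, fixed in place. Outside 260 x 90 mm, rim 26 mm high; walls 5 mm, floor 6 mm thick (its cork inlay is flush to within 1 mm), each compartment 80 x 80 mm inside. The origin is at the centre of its underside, x runs along the row, z is up; the compartments' centres lie at x = -85, 0 and +85 mm, y = 0.
- bottle_1_mid (a point): slim green dressing bottle, upright, 151 mm tall, 0.12 kg, one of two alike. Its fixed round orange cap is 43 mm across, 122 to 151 mm above the foot; the oval body is at most 34 mm thick along its own x, 55 mm wide along y. The point is on its axis, half-way up (75.5 mm); z is up. Take it by the cap: gripped lower, the gripper's body would press on its top.
- bottle_2_mid (a point): slim green dressing bottle, upright, 151 mm tall, 0.12 kg, one of two alike. Its fixed round orange cap is 43 mm across, 122 to 151 mm above the foot; the oval body is at most 34 mm thick along its own x, 55 mm wide along y. The point is on its axis, half-way up (75.5 mm); z is up. Take it by the cap: gripped lower, the gripper's body would press on its top.
- mill_1_mid (a point): turned wooden mill with a small metal knob on top, upright, round, 130 mm tall, 49 mm across, 0.16 kg, one of two alike (either will do). Its head (88 to 120 mm above the foot, 48 mm across) does not turn. The point is on its axis, half-way up (65 mm); z is up. Grip it about 90 mm up: lower, the gripper's body would press on the knob.
- mill_2_mid (a point): turned wooden mill with a small metal knob on top, upright, round, 130 mm tall, 49 mm across, 0.16 kg, one of two alike (either will do). Its head (88 to 120 mm above the foot, 48 mm across) does not turn. The point is on its axis, half-way up (65 mm); z is up. Grip it about 90 mm up: lower, the gripper's body would press on the knob.
- shaker_1_mid (a point): small glass shaker with a domed grey cap, 90 mm tall, 44 mm across, round, standing upright (its foot is not quite even: it may lean by 2 or 3 degrees). The point is on its axis, half-way up (45 mm above its foot); z is up. About 0.1 kg. There are two alike (shaker_1, shaker_2).
- shaker_2_mid (a point): small glass shaker with a domed grey cap, 90 mm tall, 44 mm across, round, standing upright (its foot is not quite even: it may lean by 2 or 3 degrees). The point is on its axis, half-way up (45 mm above its foot); z is up. About 0.1 kg. There are two alike (shaker_1, shaker_2).
- mug_mid (a point): spotted china mug, 92 x 127 mm with its handle and 93 mm tall, a bystander beyond the work. The point is half-way up over the centre of its outline.
There are look-alikes about, which are no part of the job. What is shaped like the part that bears shaker_1_mid but green is not meant.

How it is judged:
By the outcome, as a careful person would: the job done as asked, in the order asked, and still so for the second after the job is handed in, with the robot touching nothing.
It also fails if it takes over 141 s, if anything falls off the work surface, if the arm or the gripper's body presses on something with over 40 N, if the wrist force passes 120 N, or if a joint passes its speed limit or range.

## Working session

There is one attempt and no reset: what is moved stays moved. The work goes in short steps, Python scripts to look and compute and a shell command to move; the robot and the scene stay as the last step left them, time stands still between calls to the robot, and variables do not carry over. Pictures are saved under pics/ and viewed, at most 14 in all, crops included, and the job is handed in when it is done.

```bash
mkdir -p pics; ls
python3 - <<'E'
from workcell import manip, eyes, job
import cv2,numpy as np
for n in ("scene","top"):
    p,d=eyes.camera(n); cv2.imwrite(f"pics/{n}0.png",p[...,::-1]); np.save(f"{n}d.npy",d); np.save(f"{n}p.npy",p)
    c=eyes.camera_params(n); print(n,c['fx'],c['cx'],c['cy'],np.round(c['world_from_camera'],3).tolist())
print(manip.get_obs(), manip.hold_point_z)
print(np.round(eyes.camera_params('wrist')['hand_eye'],3).tolist())
E
```

```text
pics
scene 483.93005065155006 282.964088192916 206.08074878815 [[-0.567, -0.612, 0.552, -0.058], [-0.824, 0.406, -0.396, 0.495], [0.018, -0.679, -0.734, 0.927], [0.0, 0.0, 0.0, 1.0]]
top 396.53264332602055 275.58727830477665 207.16326169492947 [[0.027, -0.991, 0.134, 0.467], [-1.0, -0.026, 0.009, 0.011], [-0.006, -0.134, -0.991, 1.179], [0.0, 0.0, 0.0, 1.0]]
{'clock': 0.1, 'joint_pos': array([ 1.13939089,  0.33281585, -0.06471791,  1.4608283 ,  0.02157023,
        1.34989432, -0.08849901]), 'joint_velocities': array([-0.00012231, -0.00019645,  0.00013788, -0.00252716,  0.00097287,
       -0.00152689, -0.00039047]), 'tau': array([ 1.40995911e-03, -6.26749063e+01,  4.95864800e-02, -3.92433107e+01,
        1.65000436e-02,  6.96802454e-03, -1.29934397e-04]), 'position': array([ 0.24833456, -0.5731941 ,  0.2306049 ]), 'ee_rot': array([ 9.79179162e-01,  2.02996987e-01, -1.37000457e-04, -6.10870198e-04]), 'ft_force': array([ 0.22708027,  0.35481885, -0.29981486]), 'torque': array([ 0.00314988,  0.00036968, -0.01691506]), 'grasp_force': 0.0, 'grip_width': 1.002856290415416} 0.0187
[[-0.001, -0.952, -0.306, 0.08], [1.0, -0.001, -0.001, 0.0], [0.001, -0.306, 0.952, -0.142], [0.0, 0.0, 0.0, 1.0]]
```

View pics/top0.png

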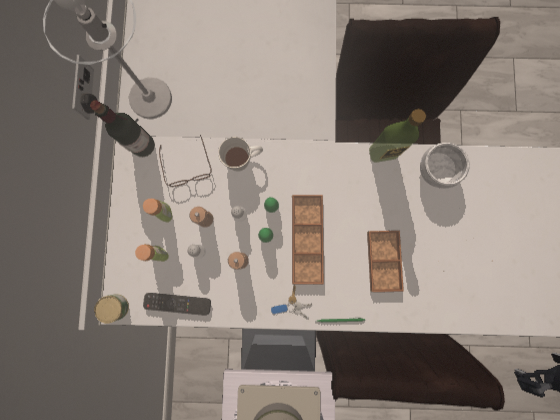

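View pics/scene0.png

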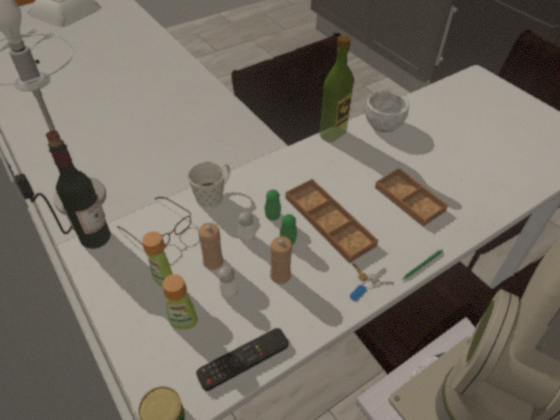

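Top view: bottles have orange caps at (152,207) and (145,252). The mills are at (199,216) and (237,261), and the grey-capped shakers at (237,212) and (195,250). The green look-alikes at (271,204) and (265,235) are not meant. caddy_three is at (308,240), caddy_two at (385,262) and the mug at (236,154). Next I confirm with one enlarged crop and measure.

```bash
cat > h.py <<'E'
import cv2,numpy as np
from workcell import manip, eyes
def cloud(n,d):
    c=eyes.camera_params(n); v,u=np.mgrid[:420,:560]
    P=np.stack([(u-c['cx'])/c['fx']*d,(v-c['cy'])/c['fy']*d,d,np.ones_like(d)],-1)
    return P@np.array(c['world_from_camera']).T[:,:3]
def ray(n,u,v,z):
    c=eyes.camera_params(n);T=np.array(c['world_from_camera'])
    r=T[:3,:3]@[(u-c['cx'])/c['fx'],(v-c['cy'])/c['fy'],1];o=T[:3,3]
    return o+r*(z-o[2])/r[2]
E
python3 - <<'E'
from h import *
d=np.load('topd.npy').astype(float);p=np.load('topp.npy');W=cloud('top',d)
sd=np.load('scened.npy').astype(float);WS=cloud('scene',sd)
print('table z',np.median(W[300:315,230:260,2]), np.median(W[170:180,330:360,2]))
def top(W,xy,zlo,zhi,r=.035):
    m=(np.hypot(W[...,0]-xy[0],W[...,1]-xy[1])<r)&(W[...,2]>zlo)&(W[...,2]<zhi)
    q=W[m]; return q
for n,(u,v),h in [('b1',(152,207),.151),('b2',(145,252),.151),('m1',(199,216),.13),('m2',(237,261),.13),('s1',(237,212),.09),('s2',(195,250),.09),('g1',(271,204),.09),('g2',(265,235),.09),('mug',(236,154),.093)]:
    xy=ray('top',u,v,h-.01)[:2]
    o=[n,np.round(xy,3)]
    for w in (W,WS):
        q=top(w,xy,h-.04,h+.015)
        if len(q)>5: o+= [len(q),np.round((q.min(0)+q.max(0))/2,3)[:2],np.round(np.ptp(q,axis=0),3)[:2],round(q[:,2].max(),3)]
    print(*o)
# caddies: brown mask
hsv=cv2.cvtColor(p,cv2.COLOR_RGB2HSV)
m=((hsv[...,1]>90)&((hsv[...,0]<22))&(W[...,2]<.05)&(W[...,2]>-.02)).astype(np.uint8)
m[:, :285]=0; m[:190]=0; m[290:]=0; m=cv2.morphologyEx(m,cv2.MORPH_CLOSE,np.ones((5,5)))
for c in cv2.findContours(m,0,2)[0]:
    if cv2.contourArea(c)<800: continue
    P=np.array([ray('top',*q,.026)[:2] for q in c[:,0].astype(float)],np.float32)
    r=cv2.minAreaRect(P*1000); print(r, cv2.boundingRect(c))
rim=W[m>0]; print(np.percentile(rim[:,2],[5,50,95]))
cv2.imwrite('pics/crop.png',cv2.resize(p[180:330,95:295],None,fx=4,fy=4,interpolation=2)[...,::-1])
E
```

```text
table z -0.0002701276391731122 0.00039279216440024634
b1 [0.599 0.347] 252 [0.599 0.348] [0.041 0.042] 0.156 464 [0.599 0.353] [0.045 0.043] 0.155
b2 [0.48  0.357] 256 [0.479 0.359] [0.04  0.042] 0.156 509 [0.477 0.364] [0.043 0.042] 0.155
m1 [0.58  0.226] 258 [0.583 0.232] [0.045 0.046] 0.132 422 [0.582 0.236] [0.047 0.045] 0.132
m2 [0.463 0.119] 255 [0.464 0.121] [0.045 0.045] 0.132 437 [0.461 0.127] [0.046 0.045] 0.131
s1 [0.599 0.128] 147 [0.599 0.128] [0.034 0.035] 0.092 255 [0.596 0.133] [0.031 0.035] 0.091
s2 [0.49 0.24] 155 [0.488 0.245] [0.034 0.037] 0.094 303 [0.484 0.249] [0.035 0.035] 0.092
g1 [0.624 0.034] 134 [0.625 0.034] [0.031 0.034] 0.093 228 [0.622 0.041] [0.033 0.034] 0.092
g2 [0.536 0.048] 134 [0.538 0.048] [0.034 0.033] 0.093 254 [0.534 0.053] [0.032 0.035] 0.09
mug [0.764 0.137] 84 [0.775 0.114] [0.043 0.023] 0.096
((477.8984375, -298.23370361328125), (167.27159118652344, 90.92315673828125), 2.7329399585723877) (368, 231, 35, 59)
((533.3993530273438, -73.50827026367188), (255.0909881591797, 87.93978118896484), 1.5679227113723755) (292, 195, 32, 89)
[0.00310915 0.00722559 0.02643586]
```

View pics/crop.png

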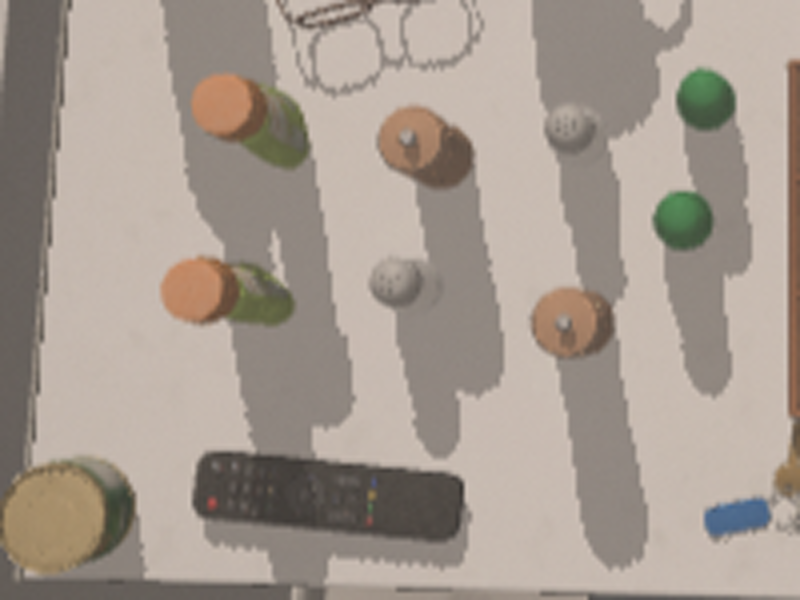

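The crop confirms it. The clear-glass shakers with grey caps are at crop (570,128) and (397,280), and the solid green pair at (706,98) and (683,220) are decoys. Next I go over the caddies for a wrist-camera check.

```bash
python3 -m crank '[[[8.5,2.35,3.95,0,0,0,-1.95],[8.5,2.35,3.95,0,0,0,-1.95],[8.5,2.35,3.95,0,0,0,-1.95],[8.5,2.35,3.95,0,0,0,-1.95],[8.5,2.35,3.95,0,0,0,-1.95],[8.5,2.35,3.95,0,0,0,-1.95],[8.5,2.35,3.95,0,0,0,-1.95],[8.5,2.35,3.95,0,0,0,-1.95],[8.5,2.35,3.95,0,0,0,-1.95],[8.5,2.35,3.95,0,0,0,-1.95],[8.5,2.35,3.95,0,0,0,-1.95],[8.5,2.35,3.95,0,0,0,-1.95],[8.5,0,0,0,0,0,0],[8.5,0,0,0,0,0,0]]]' 60
cat >> h.py <<'E'
from scipy.spatial.transform import Rotation as R
def wrist():
    s=manip.get_obs(); p,d=eyes.camera('wrist'); c=eyes.camera_params('wrist')
    T=np.eye(4);T[:3,:3]=R.from_quat(s['ee_rot']).as_matrix();T[:3,3]=s['position'];T=T@np.array(c['hand_eye'])
    d=d.astype(float);v,u=np.mgrid[:420,:560]
    P=np.stack([(u-c['cx'])/c['fx']*d,(v-c['cy'])/c['fy']*d,d,np.ones_like(d)],-1)
    return p,(P@T.T)[...,:3],s,d
E
python3 - <<'E'
from h import *
p,W,s,d=wrist(); cv2.imwrite('pics/w1.png',p[...,::-1])
hsv=cv2.cvtColor(p,cv2.COLOR_RGB2HSV)
m=((hsv[...,1]>90)&(hsv[...,0]<22)&(W[...,2]>-.01)&(W[...,2]<.045)&(d>0)).astype(np.uint8)
m=cv2.morphologyEx(m,cv2.MORPH_OPEN,np.ones((3,3)))
for c in cv2.findContours(cv2.morphologyEx(m,cv2.MORPH_CLOSE,np.ones((9,9))),0,2)[0]:
    if cv2.contourArea(c)<2000: continue
    k=np.zeros_like(m);cv2.drawContours(k,[c],0,1,-1)
    q=W[(k>0)&(W[...,2]>.018)&(W[...,2]<.035)&(d>0)]
    print(cv2.boundingRect(c),cv2.minAreaRect((q[:,:2]*1000).astype(np.float32)),np.percentile(q[:,2],[5,50,95]))
E
```

```text
clock: 1.85
position: [0.5301, -0.1002, 0.2309]
ee_rot: [1.0, 0.0, -0.0, 0.0]
ft_force: [0.1, -0.3, 0.4]
grip_width: 0.995
grasp_force: 0.0
(397, 152, 97, 142) ((475.14605712890625, -298.20904541015625), (175.67221069335938, 90.0301284790039), 2.785547971725464) [0.01870806 0.0234582  0.02550112]
(204, 55, 90, 255) ((532.4358520507812, -72.22538757324219), (258.8707275390625, 88.99547576904297), 1.2066041231155396) [0.01971338 0.02411456 0.02585324]
```

View pics/w1.png

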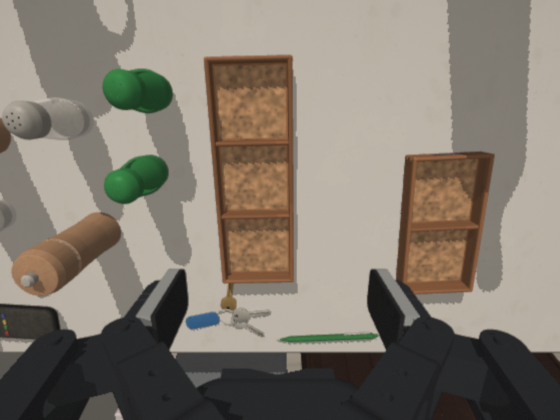

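The picture shows caddy_three at px (204..294, 55..310) and caddy_two at (397..494, 152..294). Sizes and rim heights match, and it agrees with the top view to within 3 mm. Now shaker 1 at (0.598, 0.130).

```bash
python3 -m crank '[[[7.5,1.36,4.6,0,0,0,0],[7.5,1.36,4.6,0,0,0,0],[7.5,1.36,4.6,0,0,0,0],[7.5,1.36,4.6,0,0,0,0],[7.5,1.36,4.6,0,0,0,0],[7.5,0,0,0,0,0,0],[7.5,0,0,0,0,0,0]]]' 40
cat >> h.py <<'E'
def around(W,d,xy,zlo,zhi,r=.04):
    m=(np.hypot(W[...,0]-xy[0],W[...,1]-xy[1])<r)&(W[...,2]>zlo)&(W[...,2]<zhi)&(d>0)
    q=W[m]; print(xy,len(q),np.round((q.min(0)+q.max(0))/2,3),np.round(np.ptp(q,axis=0),3),round(q[:,2].max(),3))
E
python3 - <<'E'
from h import *
p,W,s,d=wrist()
around(W,d,(.598,.130),.05,.11); around(W,d,(.624,.036),.05,.11); around(W,d,(.487,.246),.05,.11); around(W,d,(.463,.123),.09,.14); around(W,d,(.582,.234),.09,.14)
E
```

```text
clock: 2.78
position: [0.5986, 0.1286, 0.231]
ee_rot: [1.0, -0.001, -0.0, 0.001]
ft_force: [-0.1, -0.7, -0.3]
grip_width: 0.874
grasp_force: 0.0
(0.598, 0.13) 1127 [0.603 0.13  0.07 ] [0.034 0.035 0.039] 0.09
(0.624, 0.036) 1312 [0.629 0.037 0.07 ] [0.036 0.034 0.039] 0.09
(0.487, 0.246) 162 [0.501 0.252 0.067] [0.016 0.021 0.032] 0.082
(0.463, 0.123) 2018 [0.466 0.124 0.11 ] [0.047 0.047 0.04 ] 0.13
(0.582, 0.234) 2547 [0.587 0.231 0.11 ] [0.045 0.045 0.04 ] 0.13
```

```bash
python3 -m crank '[[[7.5,0.03,0.02,-4,0,0,0],[7.5,0.03,0.02,-4,0,0,0],[7.5,0.03,0.02,-4,0,0,0],[7.5,0.02,0.02,-4,0,0,0],[7.5,0.02,0.02,-3.4,0,0,0],[7.5,0,0,0,0,0,0],[3,0,0,0,0,0,0],[3,0,0,0,0,0,0],[3,0,0,0,0,0,0],[3,0,0,0,0,0,0],[3,0,0,0,0,0,0],[3,0,0,0,0,0,0],[3,0,0,0,0,0,0]]]' 40
```

```text
clock: 4.45
position: [0.6011, 0.1313, 0.0395]
ee_rot: [1.0, -0.0, 0.002, 0.0]
ft_force: [-1.0, -2.4, 6.7]
grip_width: 0.424
grasp_force: 39.4
```

```bash
python3 -m crank '[[[3,0,0,4,0,0,0],[3,0,0,4,0,0,0],[3,0,0,4,0,0,0],[3,0.33,-4.04,0,0,0,0],[3,0.33,-4.04,0,0,0,0],[3,0.33,-4.04,0,0,0,0],[3,0.33,-4.04,0,0,0,0],[3,0.33,-4.04,0,0,0,0],[3,0,0,-4,0,0,0],[3,0,0,-4,0,0,0],[3,0,0,-1.5,0,0,0],[3,0,0,0,0,0,0],[3,0,0,0,0,0,0]]]'
```

```text
clock: 6.08
position: [0.6174, -0.0704, 0.0643]
ee_rot: [1.0, 0.0, 0.001, 0.0]
ft_force: [0.1, -1.4, -0.4]
grip_width: 0.421
grasp_force: 40.1
```

```bash
python3 -m crank '[[[3,0,0,-0.8,0,0,0],[3,0,0,-0.7,0,0,0],[3,0,0,-0.3,0,0,0],[3,0,0,0,0,0,0]]]'
python3 - <<'E'
from h import *
p,W,s,d=wrist(); cv2.imwrite('pics/w2.png',p[...,::-1])
E
```

```text
clock: 6.58
position: [0.6168, -0.0706, 0.0455]
ee_rot: [1.0, 0.0, 0.001, 0.0]
ft_force: [-3.9, 0.6, 11.5]
grip_width: 0.419
grasp_force: 41.7
```

View pics/w2.png

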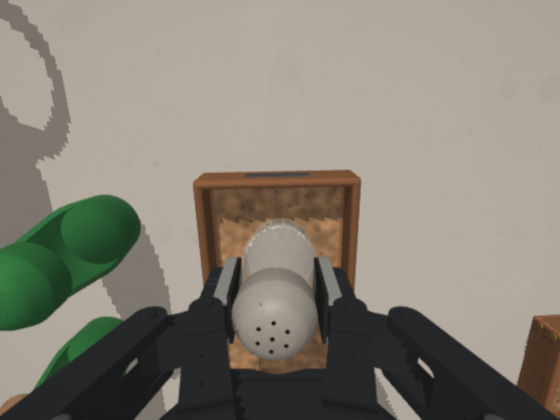

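The shaker is seated in the far compartment, between the fingers at px (275,300). Release, then shaker 2.

```bash
python3 -m crank '[[[7,0,0,0,0,0,0],[7,0,0,0,0,0,0],[7,0,0,0,0,0,0],[7,0,0,2,0,0,0],[7,0,0,4,0,0,0],[7,0,0,4,0,0,0],[7,0,0,4,0,0,0],[7.5,0,0,4,0,0,0],[7.5,-1.59,3.97,0,0,0,0],[7.5,-1.59,3.97,0,0,0,0],[7.5,-1.59,3.97,0,0,0,0],[7.5,-1.59,3.97,0,0,0,0],[7.5,-1.59,3.97,0,0,0,0],[7.5,-1.59,3.97,0,0,0,0],[7.5,-1.59,3.97,0,0,0,0],[7.5,-1.59,3.97,0,0,0,0],[7.5,0,0,0,0,0,0],[7.5,0,0,0,0,0,0]]]'
python3 - <<'E'
from h import *
p,W,s,d=wrist(); cv2.imwrite('pics/w3.png',p[...,::-1])
around(W,d,(.490,.247),.05,.11);around(W,d,(.582,.234),.09,.14);around(W,d,(.478,.36),.12,.17)
E
```

```text
clock: 8.88
position: [0.4894, 0.2466, 0.2252]
ee_rot: [1.0, 0.0, 0.001, 0.0]
ft_force: [-0.3, -0.7, 0.0]
grip_width: 0.877
grasp_force: 0.0
(0.49, 0.247) 1153 [0.492 0.245 0.07 ] [0.033 0.035 0.04 ] 0.09
(0.582, 0.234) 3133 [0.585 0.233 0.118] [0.046 0.047 0.025] 0.13
(0.478, 0.36) 3207 [0.481 0.361 0.137] [0.043 0.043 0.032] 0.153
```

View pics/w3.png

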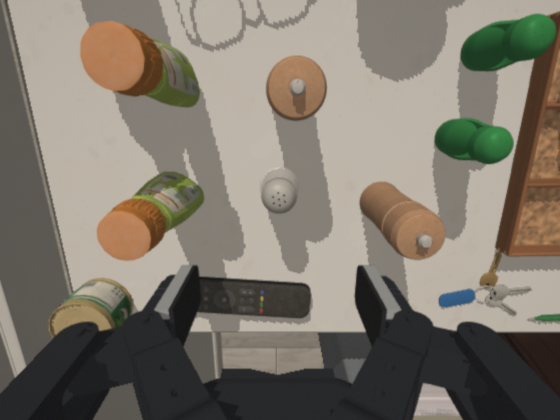

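Shaker 2 is at px (279,190), on the axis. Mill 1 ahead at (297,88) is clear of the gripper body.

```bash
python3 -m crank '[[[7.5,0,-0.05,-4,0,0,0],[7.5,0,0,-4,0,0,0],[7.5,0,0,-4,0,0,0],[7.5,0,0,-4,0,0,0],[7.5,0,0,-2.6,0,0,0],[7.5,0,0,0,0,0,0],[3,0,0,0,0,0,0],[3,0,0,0,0,0,0],[3,0,0,0,0,0,0],[3,0,0,0,0,0,0],[3,0,0,0,0,0,0],[3,0,0,0,0,0,0],[3,0,0,0,0,0,0]]]' 40
```

```text
clock: 10.55
position: [0.4901, 0.2468, 0.04]
ee_rot: [1.0, 0.0, 0.001, -0.0]
ft_force: [-1.5, -1.5, 7.4]
grip_width: 0.426
grasp_force: 39.3
```

```bash
python3 -m crank '[[[3,0,0,4,0,0,0],[3,0,0,4,0,0,0],[3,0,0,4,0,0,0],[3,0,0,4,0,0,0],[3,0.53,-4,0,0,0,0],[3,0.53,-4,0,0,0,0],[3,0.53,-4,0,0,0,0],[3,0.53,-4,0,0,0,0],[3,0.53,-4,0,0,0,0],[3,0.53,-4,0,0,0,0],[3,0.53,-4,0,0,0,0],[3,0.53,-4,0,0,0,0],[3,0,0.05,-4,0,0,0],[3,0,0,-4,0,0,0],[3,0,0,-4,0,0,0],[3,0,0,-1,0,0,0],[3,0,0,-0.8,0,0,0],[3,0,0,0,0,0,0]]]'
```

```text
clock: 12.8
position: [0.5321, -0.0729, 0.0613]
ee_rot: [1.0, 0.0, 0.001, 0.0]
ft_force: [-0.1, -0.7, -0.2]
grip_width: 0.423
grasp_force: 40.3
```

```bash
python3 -m crank '[[[3,0,0,-0.7,0,0,0],[3,0,0,-0.6,0,0,0],[3,0,0,-0.2,0,0,0],[3,0,0,0,0,0,0]]]'
```

```text
clock: 13.3
position: [0.532, -0.073, 0.0461]
ee_rot: [1.0, 0.0, 0.001, 0.0]
ft_force: [-2.3, -0.7, 5.8]
grip_width: 0.425
grasp_force: 41.3
```

```bash
python3 -m crank '[[[7,0,0,0,0,0,0],[7,0,0,0,0,0,0],[7,0,0,0,0,0,0],[7,0,0,2,0,0,0],[7,0,0,4,0,0,0],[7,0,0,4,0,0,0],[7,0,0,4,0,0,0],[8,0,0,4,0,0,0],[8.5,-1.34,3.96,0,0,0,0],[8.5,-1.34,3.96,0,0,0,0],[8.5,-1.34,3.96,0,0,0,0],[8.5,-1.34,3.96,0,0,0,0],[8.5,-1.34,3.96,0,0,0,0],[8.5,0,0,0,0,0,0],[8.5,0,0,-4,0,0,0],[8.5,0,0,-4,0,0,0],[8.5,0,0,-4,0,0,0],[8.5,0,0,-3.4,0,0,0],[8.5,0,0,0,0,0,0]]]'
python3 -m crank '[[[4,0,0,0,0,0,0],[4,0,0,0,0,0,0],[4,0,0,0,0,0,0],[4,0,0,0,0,0,0],[4,0,0,0,0,0,0],[4,0,0,0,0,0,0],[4,0,0,0,0,0,0],[4,0,0,0,0,0,0]]]' 50
```

```text
clock: 15.68
position: [0.463, 0.124, 0.0694]
ee_rot: [1.0, -0.0, -0.002, 0.0]
ft_force: [0.4, -0.3, 0.7]
grip_width: 0.996
grasp_force: 0.0
clock: 16.68
position: [0.4658, 0.1249, 0.0731]
ee_rot: [1.0, -0.0, 0.001, 0.0]
ft_force: [-2.1, -2.1, 7.7]
grip_width: 0.556
grasp_force: 50.2
```

```bash
python3 -m crank '[[[4,0,0,4,0,0,0],[4,0,0,4,0,0,0],[4,0,0,5,0,0,0],[4,0.53,-4.21,0,0,0,0],[4,0.53,-4.21,0,0,0,0],[4,0.53,-4.21,0,0,0,0],[4,0.53,-4.21,0,0,0,0],[4,0.53,-4.21,0,0,0,0],[4,0.53,-4.21,0,0,0,0],[4,0.53,-4.21,0,0,0,0],[4,0.53,-4.21,0,0,0,0],[4,0.53,-4.21,0,0,0,0],[4,0.53,-4.21,0,0,0,0],[4,0,0,0,0,0,0],[4,0,0,-4,0,0,0],[4,0,0,-4,0,0,0],[4,0,0,-3,0,0,0],[4,0,0,0,0,0,0]]]'
python3 - <<'E'
from h import *
p,W,s,d=wrist(); cv2.imwrite('pics/w4.png',p[...,::-1])
E
```

```text
clock: 18.92
position: [0.5163, -0.2944, 0.0899]
ee_rot: [1.0, 0.001, -0.002, -0.001]
ft_force: [-0.6, 0.3, -1.6]
grip_width: 0.553
grasp_force: 52.0
```

View pics/w4.png

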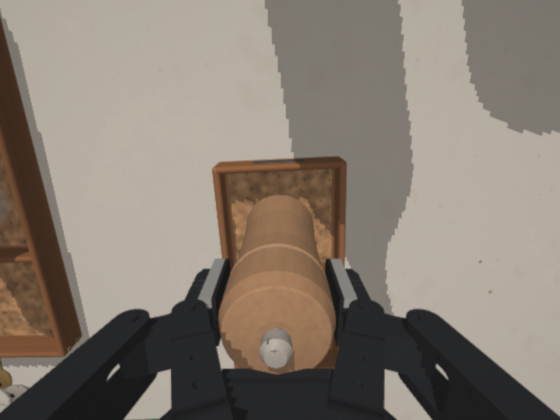

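The mill at px (278,270) stands inside the compartment's outline, so I set it down.

```bash
python3 -m crank '[[[4,0.1,-0.1,-0.6,0,0,0],[4,0,0,-0.4,0,0,0],[4,0,0,-0.1,0,0,0],[4,0,0,0,0,0,0]]]'
```

```text
clock: 19.48
position: [0.5185, -0.2969, 0.0805]
ee_rot: [1.0, 0.0, 0.0, 0.0]
ft_force: [-0.9, 0.1, -1.0]
grip_width: 0.554
grasp_force: 52.0
```

```bash
python3 -m crank '[[[4,0,0,-0.2,0,0,0],[4,0,0,0,0,0,0],[4,0,0,0,0,0,0]]]'
```

```text
clock: 19.85
position: [0.519, -0.2971, 0.0791]
ee_rot: [1.0, 0.0, 0.001, 0.0]
ft_force: [-1.0, 0.1, 6.0]
grip_width: 0.552
grasp_force: 51.7
```

```bash
python3 -m crank '[[[7.5,0,0,0,0,0,0],[7.5,0,0,0,0,0,0],[7.5,0,0,0,0,0,0],[7.5,0,0,2,0,0,0],[8.5,0,0,4,0,0,0],[8.5,0,0,4,0,0,0],[8.5,0,0,4,0,0,0],[8.5,0,0,4,0,0,0]]]'
python3 -m crank '[[[8.5,-0.29,4.7,0,0,0,0],[8.5,-0.29,4.7,0,0,0,0],[8.5,-0.29,4.7,0,0,0,0],[8.5,-0.29,4.7,0,0,0,0],[8.5,-0.29,4.7,0,0,0,0],[8.5,-0.29,4.7,0,0,0,0],[8.5,-0.29,4.7,0,0,0,0],[8.5,-0.29,4.7,0,0,0,0],[8.5,-0.29,4.7,0,0,0,0],[8.5,-0.29,4.7,0,0,0,0],[8.5,-0.29,4.7,0,0,0,0],[8.5,-0.29,4.7,0,0,0,0],[8.5,-0.29,4.7,0,0,0,0],[8.5,-0.29,4.7,0,0,0,0],[8.5,0,0,0,0,0,0],[8.5,0,0,0,0,0,0]]]'
python3 - <<'E'
from h import *
p,W,s,d=wrist()
around(W,d,(.478,.36),.12,.17);around(W,d,(.6,.35),.12,.17)
E
```

```text
clock: 20.85
position: [0.5184, -0.2968, 0.2614]
ee_rot: [1.0, 0.0, 0.001, 0.0]
ft_force: [1.0, -1.3, 0.1]
grip_width: 0.992
grasp_force: 0.0
clock: 22.85
position: [0.4781, 0.3607, 0.2592]
ee_rot: [1.0, 0.0, 0.0, 0.0]
ft_force: [0.1, -0.4, 0.5]
grip_width: 0.998
grasp_force: 0.0
(0.478, 0.36) 2141 [0.481 0.362 0.137] [0.043 0.043 0.032] 0.153
(0.6, 0.35) 3025 [0.601 0.351 0.137] [0.042 0.043 0.032] 0.153
```

```bash
python3 -m crank '[[[8.5,0.2,0.1,-4,0,0,0],[8.5,0,0,-4,0,0,0],[8.5,0,0,-4,0,0,0],[8.5,0,0,-2.4,0,0,0],[8.5,0,0,0,0,0,0],[8.5,0,0,0,0,0,0],[3,0,0,0,0,0,0],[3,0,0,0,0,0,0],[3,0,0,0,0,0,0],[3,0,0,0,0,0,0],[3,0,0,0,0,0,0],[3,0,0,0,0,0,0],[3,0,0,0,0,0,0],[3,0,0,0,0,0,0]]]' 50
```

```text
clock: 24.65
position: [0.4803, 0.3623, 0.1152]
ee_rot: [1.0, 0.0, 0.001, -0.0]
ft_force: [-1.0, -1.4, 5.4]
grip_width: 0.491
grasp_force: 50.1
```

```bash
python3 -m crank '[[[3,0,0,4,0,0,0],[3,0,0,4,0,0,0],[3,0,0,4,0,0,0],[3,0,0,4,0,0,0],[3,-0.33,-4.37,0,0,0,0],[3,-0.33,-4.37,0,0,0,0],[3,-0.33,-4.37,0,0,0,0],[3,-0.33,-4.37,0,0,0,0],[3,-0.33,-4.37,0,0,0,0],[3,-0.33,-4.37,0,0,0,0],[3,-0.33,-4.37,0,0,0,0],[3,-0.33,-4.37,0,0,0,0],[3,-0.33,-4.37,0,0,0,0],[3,-0.33,-4.37,0,0,0,0],[3,0,0,-4,0,0,0],[3,0,0,-4,0,0,0],[3,0,0,-4,0,0,0],[3,0,0,-1,0,0,0],[3,0,0,0,0,0,0],[3,0,0,0,0,0,0]]]'
python3 - <<'E'
from h import *
p,W,s,d=wrist(); q,_=eyes.camera('scene')
cv2.imwrite('pics/w5.png',np.hstack([cv2.resize(p,(400,300)),cv2.resize(q[130:340,170:450],(400,300))])[...,::-1])
E
```

```text
clock: 27.15
position: [0.4479, -0.075, 0.1459]
ee_rot: [1.0, 0.0, 0.001, 0.0]
ft_force: [-0.6, 0.4, -0.8]
grip_width: 0.491
grasp_force: 51.4
```

View pics/w5.png

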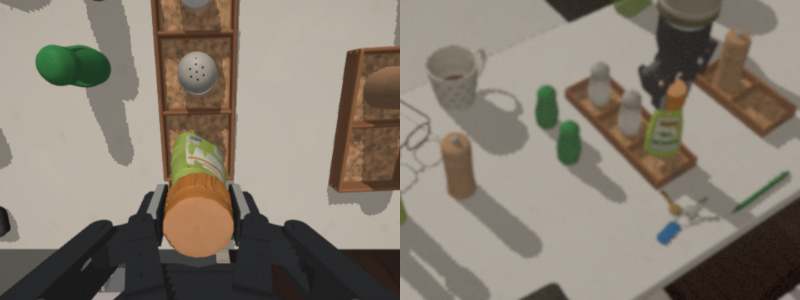

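Both shakers and the mill stand in their compartments. The bottle, at (195,200) in the left half of the picture, hangs over the near compartment. Lowering it.

```bash
python3 -m crank '[[[3,0,0,-1,0,0,0],[3,0,0,-0.9,0,0,0],[3,0,0,-0.4,0,0,0],[3,0,0,-0.2,0,0,0],[3,0,0,0,0,0,0],[3,0,0,0,0,0,0]]]'
```

```text
clock: 28.0
position: [0.448, -0.075, 0.1211]
ee_rot: [1.0, 0.0, 0.001, 0.0]
ft_force: [-5.1, 0.5, 19.0]
grip_width: 0.493
grasp_force: 53.2
```

```bash
python3 -m crank '[[[7.5,0,0,0.1,0,0,0],[7.5,0,0,0,0,0,0],[7.5,0,0,0,0,0,0],[7.5,0,0,2,0,0,0],[8,0,0,4,0,0,0],[8.5,0,0,5,0,0,0],[8.5,0,0,5,0,0,0],[8.5,1.53,4.26,0,0,0,0],[8.5,1.53,4.26,0,0,0,0],[8.5,1.53,4.26,0,0,0,0],[8.5,1.53,4.26,0,0,0,0],[8.5,1.53,4.26,0,0,0,0],[8.5,1.53,4.26,0,0,0,0],[8.5,1.53,4.26,0,0,0,0],[8.5,1.53,4.26,0,0,0,0],[8.5,1.53,4.26,0,0,0,0],[8.5,1.53,4.26,0,0,0,0],[8.5,0,0,0,0,0,0],[8.5,0,0,0,0,0,0]]]'
python3 - <<'E'
from h import *
p,W,s,d=wrist()
around(W,d,(.6,.35),.12,.17);around(W,d,(.585,.233),.09,.14)
E
```

```text
clock: 30.38
position: [0.5999, 0.3507, 0.2798]
ee_rot: [1.0, 0.0, -0.0, 0.0]
ft_force: [-0.1, -0.7, -0.2]
grip_width: 0.998
grasp_force: 0.0
(0.6, 0.35) 1856 [0.603 0.351 0.137] [0.042 0.044 0.031] 0.152
(0.585, 0.233) 1848 [0.586 0.234 0.11 ] [0.046 0.046 0.039] 0.13
```

```bash
python3 -m crank '[[[8.5,0.15,0.05,-4,0,0,0],[8.5,0,0,-4,0,0,0],[8.5,0,0,-4,0,0,0],[8.5,0,0,-4,0,0,0],[8.5,0,0,-0.6,0,0,0],[8.5,0,0,0,0,0,0],[3,0,0,0,0,0,0],[3,0,0,0,0,0,0],[3,0,0,0,0,0,0],[3,0,0,0,0,0,0],[3,0,0,0,0,0,0],[3,0,0,0,0,0,0],[3,0,0,0,0,0,0],[3,0,0,0,0,0,0]]]' 50
```

```text
clock: 32.17
position: [0.6019, 0.3518, 0.1157]
ee_rot: [1.0, 0.0, 0.001, -0.0]
ft_force: [-0.9, -2.3, 6.1]
grip_width: 0.491
grasp_force: 50.4
```

```bash
python3 -m crank '[[[3,0,0,4,0,0,0],[3,0,0,4,0,0,0],[3,0,0,4,0,0,0],[3,0,0,4,0,0,0],[3,0,0,4,0,0,0],[3,0,0,0,0,0,0],[3,0,0,0,0,0,0]]]'
python3 -m crank '[[[3,-1.12,-4.35,0,0,0,0],[3,-1.12,-4.35,0,0,0,0],[3,-1.12,-4.35,0,0,0,0],[3,-1.12,-4.35,0,0,0,0],[3,-1.12,-4.35,0,0,0,0],[3,-1.12,-4.35,0,0,0,0],[3,-1.12,-4.35,0,0,0,0],[3,-1.12,-4.35,0,0,0,0],[3,-1.12,-4.35,0,0,0,0],[3,-1.12,-4.35,0,0,0,0],[3,-1.12,-4.35,0,0,0,0],[3,-1.12,-4.35,0,0,0,0],[3,-1.12,-4.35,0,0,0,0],[3,-1.12,-4.35,0,0,0,0],[3,-1.12,-4.35,0,0,0,0],[3,0,0,0,0,0,0],[3,0,0,0,0,0,0]]]'
```

```text
clock: 33.05
position: [0.6012, 0.3516, 0.3135]
ee_rot: [1.0, 0.0, -0.0, 0.0]
ft_force: [0.0, 0.4, -1.6]
grip_width: 0.494
grasp_force: 51.1
clock: 35.17
position: [0.4332, -0.3003, 0.3132]
ee_rot: [1.0, 0.0, -0.001, -0.001]
ft_force: [0.6, 0.7, -1.0]
grip_width: 0.495
grasp_force: 51.2
```

```bash
python3 -m crank '[[[3,0,0,-4,0,0,0],[3,0,0,-4,0,0,0],[3,0,0,-4,0,0,0],[3,0,0,-4,0,0,0],[3,0,0,-1,0,0,0],[3,0,0,0,0,0,0],[3,0,0,0,0,0,0]]]'
python3 - <<'E'
from h import *
p,W,s,d=wrist(); q,_=eyes.camera('top')
cv2.imwrite('pics/w6.png',np.hstack([cv2.resize(p,(400,300)),cv2.resize(q[180:330,270:470],(400,300))])[...,::-1])
E
```

```text
clock: 36.05
position: [0.4343, -0.3012, 0.1461]
ee_rot: [1.0, 0.0, 0.001, 0.001]
ft_force: [0.8, -0.4, -0.2]
grip_width: 0.494
grasp_force: 51.2
```

View pics/w6.png

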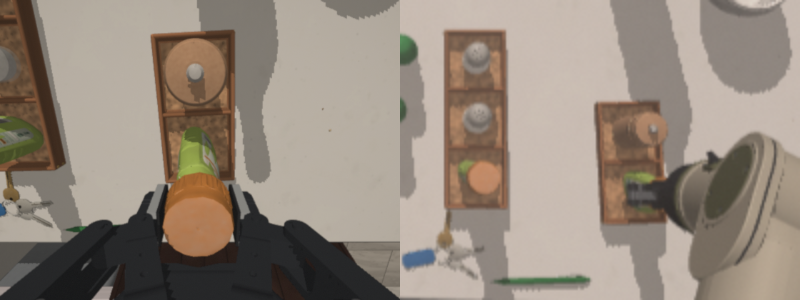

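The caddy_three contents at (477,57), (477,118) and (483,177) in the right half all stand. The last bottle is over its compartment, so I lower it.

```bash
python3 -m crank '[[[3,0,0,-1,0,0,0],[3,0,0,-0.9,0,0,0],[3,0,0,-0.4,0,0,0],[3,0,0,-0.1,0,0,0],[3,0,0,0,0,0,0],[3,0,0,0,0,0,0]]]'
```

```text
clock: 36.9
position: [0.4338, -0.3009, 0.1216]
ee_rot: [1.0, 0.0, 0.0, 0.0]
ft_force: [-3.5, 2.4, 13.3]
grip_width: 0.491
grasp_force: 52.6
```

Contact. Release, retreat up and away, and check.

```bash
python3 -m crank '[[[7.5,0,0,0,0,0,0],[7.5,0,0,0,0,0,0],[7.5,0,0,0,0,0,0],[7.5,0,0,2,0,0,0],[8.5,0,0,4,0,0,0],[8.5,0,0,4,0,0,0],[8.5,0,0,4,0,0,0],[8.5,-1,-4,0,0,0,0],[8.5,-1,-4,0,0,0,0],[8.5,-1,-4,0,0,0,0],[8.5,-1,-4,0,0,0,0],[8.5,-1,-4,0,0,0,0],[8.5,0,0,0,0,0,0],[8.5,0,0,0,0,0,0]]]'
python3 - <<'E'
from h import *
p,_=eyes.camera('scene'); q,d=eyes.camera('top'); W=cloud('top',d.astype(float))
for xy,h in [((.6175,-.07),.096),((.5325,-.0725),.096),((.4475,-.0745),.157),((.5185,-.296),.136),((.4335,-.3),.157),((.583,.232),.13)]: around(W,d,xy,h-.04,h+.015)
cv2.imwrite('pics/end.png',np.hstack([cv2.resize(p[100:370,130:490],(400,300)),cv2.resize(q[120:330,130:410],(400,300))])[...,::-1])
E
```

```text
clock: 38.65
position: [0.3837, -0.5004, 0.2599]
ee_rot: [1.0, 0.0, 0.0, -0.0]
ft_force: [0.5, 0.7, 0.3]
grip_width: 0.998
grasp_force: 0.0
(0.6175, -0.07) 142 [ 0.616 -0.071  0.077] [0.036 0.034 0.042] 0.098
(0.5325, -0.0725) 145 [ 0.531 -0.073  0.078] [0.032 0.034 0.043] 0.099
(0.4475, -0.0745) 228 [ 0.448 -0.075  0.146] [0.041 0.04  0.032] 0.162
(0.5185, -0.296) 283 [ 0.518 -0.298  0.118] [0.045 0.046 0.043] 0.139
(0.4335, -0.3) 265 [ 0.433 -0.301  0.146] [0.042 0.04  0.032] 0.162
(0.583, 0.232) 258 [0.583 0.232 0.111] [0.045 0.047 0.041] 0.131
```

View pics/end.png

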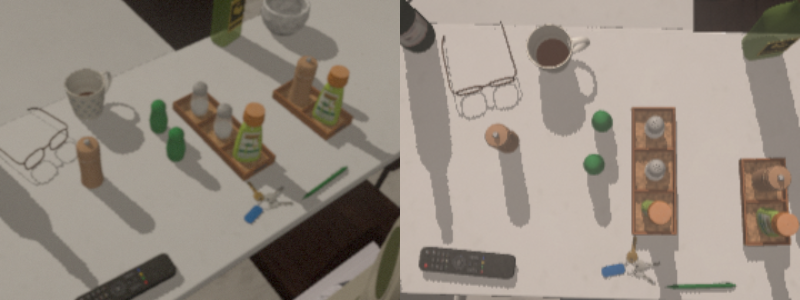

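All five items stand upright in their compartments, with heights 6 mm above their own. The spare mill at (497,137) and the mug at (551,47) are unmoved.

```bash
python3 -c "
from workcell import job
print(job.hand_in())"
```

```text
the job is handed in; nothing more can be done
None
```

The job is handed in: caddy_two holds a bottle and a mill, caddy_three holds the other bottle and both glass shakers, all standing upright in the last pictures, with the spare mill and the mug left where they were.

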